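# Gauge the depth of the glued-up pine pocket

## Task

Slide the wide pine gauge slip, rounded end first and flat on the ledge, into the slot of the pine pocket until its tip just rests against the cross stick hidden inside, and leave it there so that the depth can be read off. Feel for the stick gently: its glue is still wet and it must not be pushed back. Do not lift the slip, and leave the other things where they are.

Things in the scene. Friction and masses are not known exactly. Their poses are not given: they have to be found in the camera images.
- slip: The gauge slip: a loose flat pine board 170 mm long (x), 100 mm wide (y), 12 mm thick, 0.1 to 0.2 kg, flat on the ledge; too wide and flat to grasp, so it has to be pushed at its edges (1 to 2 N). Origin: centre of its underside. Its +x points to the front end, whose two corners are rounded to 20 mm radius; the rear end is square. Dark depth ticks run along the left (+y) edge of its top.
- slip_tip (a point): The middle of the slip's front edge, 6 mm above its underside, 85 mm ahead (+x) of its origin; axes as the slip's.
- slip_heel (a point): The middle of the slip's square rear edge, 6 mm above its underside, 85 mm behind its origin; axes as the slip's.
- pocket: The pine pocket, fixed to the ledge: a board 138 mm wide, 10 mm thick on two 16 mm wide side rails, 28 mm high in all, 180 mm long, closed at the far end by two thin upright sticks gripped by a steel bulldog clamp that rises to 96 mm. Origin: middle of the mouth of the slot between the rails, at ledge height; +x runs straight into the slot, y across it, z up.
- slot_mouth (a point): The middle of the slot's mouth, 9 mm above the ledge. The slot is 106 mm wide, 18 mm high, its floor is the ledge itself. A cross stick spans it inside, out of sight and not reported: its near face lies anywhere from 60 to 115 mm in from the mouth. It is held by wet glue and starts to slide back at a push of about 12 N. Axes as the pocket's.
- top: Bystander: wooden spinning top, 64 mm across, 62 mm high, standing on its broad stub on the pocket's top board. Origin: middle of its underside.
- lunch_box: Bystander: blue plastic lunch box with snap latches, 134 x 194 x 60 mm. Origin: centre of its underside.
- jar: Bystander: green glass marble jar with a twist cap, 72 mm across, 115 mm high. Origin: centre of its underside.
- offcut: Bystander: plain square-cornered pine offcut 115 x 50 x 12 mm, much smaller than the slip. Origin: centre of its underside.
- clamped_sticks: Bystander: a bulldog clamp gripping two thin pine sticks, with a short batten under their far end, about 230 mm long in all, 60 mm wide, 35 mm high, lying on the ledge. Origin: under the middle of the sticks.
- mug: Bystander: white mug, 80 mm across, 85 mm high. Origin: centre of its underside.
There are look-alikes about, which are no part of the job. Leave any blue or turquoise look-alike of the slip alone.

How it is judged:
On the way:
1. the slip's rounded end has entered the slot, at least 15 mm past the mouth (x of slip_tip in the frame of pocket above 0.015 m and y of slip_tip in the frame of pocket between -0.008 and 0.008 m and z of slip_tip in the frame of pocket below 0.012 m and angle between the x axis of slip and the x axis of pocket, either way round below 0.3 rad), for 0.1 s.
At the end, for the whole second after the job is handed in: The slip lies flat and at rest in the slot, front end first, its tip within 3.5 mm of the hidden cross stick's near face, which has not been pushed back by more than 4 mm (x of cross_stick_c0 in the frame of slip_tip below 0.0095 m and x of slip_tip in the frame of pocket above 0.055 m and y of slip_tip in the frame of pocket between -0.01 and 0.01 m and x of slip_heel in the frame of pocket below 0 m and height (world z) of slip below 0.004 m and linear speed of slip below 0.01 m/s and distance of cross_stick_c0 from where it was at the start of the episode below 0.004 m); the robot touches nothing.
It fails at once if the cross stick is pushed back more than 4 mm (distance of cross_stick_c0 from where it was at the start of the episode above 0.004 m).
It fails at once if the slip is lifted off the ledge (more than 15 mm) or tipped up (height (world z) of slip above 0.015 m or angle between slip's own z axis and vertical above 0.2 rad).
It fails at once if a bystander is moved more than 25 mm (distance of any of top, lunch_box, jar, offcut, clamped_sticks, mug from where it was at the start of the episode above 0.025 m).
It also fails if it takes over 72 s, if anything falls off the work surface, if the arm or the gripper's body presses on something with over 40 N, if the wrist force passes 120 N, or if a joint passes its speed limit or range.

## Robot

A 6-joint arm with a two-finger parallel gripper is mounted at the origin on the work surface. World frame = base frame: x ahead of the robot, y to its left, z up, the work surface at z = 0. Lengths are in m, angles in rad, forces in N, time in s.
With the tool pointing down it reaches from about 0.3 to 0.875 m from the base axis. Payload 4.2 kg.
Tool frame: the origin (TCP) lies on the mounting face of the last link; the fingertips stand 173 mm ahead of it and the grasp point (between the pads) lies 155 mm ahead of it; z points along the fingers, y is the line along which they close (so a half turn about z gives the same grasp; the last joint's range is limited). The gripper opens to 85 mm and grips with 20 to 120 N. Pads are 22 mm wide; open, the fingers measure 114 mm over their backs; the gripper's body (76 mm by 85 mm) begins 54 mm behind the grasp point. The pads swing forward as they close: fully open they stand 13 mm farther back than shut.
Start: joints at [1.262, 0.32, 1.565, -0, 1.257, -0.02], TCP at [0.164, 0.551, 0.405] pointing down, gripper open.
Joint ranges: [-3.11, 3.11], [-0.84, 2.01], [0.21, 2.61], [-1.34, 4.49], [0.05, 2.63], [-2.56, 2.56]. Speed limits (rad/s): [2.57, 2.57, 3.14, 3.14, 3.14, 3.14].

## Interface

Orientations are given as [roll, pitch, yaw] about the fixed x, y, z axes, in that order (R = Rz(yaw) Ry(pitch) Rx(roll)).
In Python, from cell import read_state, snapshot, finish_job gives the robot as it stands. The module is installed in compiled form; this text tells all that it offers.
- The arm moves only by the tool drive_tool, never from a script. Its arguments are lists of equal length, an entry for each row: "offset": the shift along the tool's x, y, z normalised to -1 to 1, where 1 is 0.03 m, a list of three; "turn": the turn about the tool's z normalised to -1 to 1, where 1 is 4 degrees; "jaw": the opening, from -1 (shut) to 1 (fully open). In form: {"offset": [[x, y, z], ...], "turn": [turn, ...], "jaw": [jaw, ...]}. A call has 1 to 8 rows; each row shifts and turns the commanded pose from where the row before left it, along the tool's axes as they then stand; what a row does not reach is not made up. A row lasts 1/10 s, in which the tool goes at most 50 mm and 8.59 degrees, less where a joint would pass 70% of its speed; a pose out of reach is approached as far as the arm can. A call with a number of a shift or a turn outside -1 to 1 is refused whole. A call with a gripper value outside its range is refused whole. The fingers move at their own pace and stop on an object; "squeeze" is the grip in N (left out, the last holds). Time passes only in rows, so rows that do not move let the fingers close. It gives the time, the measured TCP pose, the force, the opening and the grip force at its end, in the units of the state.
- read_state(): the state, without advancing time (a new reading comes with each control period).
- snapshot(name): name is "scene" or "top" or "wrist"; returns a dict with "color" (480x640x3 uint8, red, green, blue), "z_map" (480x640 float32, m along the optical axis (not along the pixel's ray), 0 where there is no reading), "fx", "fy", "cx", "cy" (pixels), "extrinsics" (4x4, takes a point from camera to world coordinates). Camera axes: x right, y down, z forward; pixel columns grow to the right and rows downward; lengths in m; the calibration is good to about 2 mm. The wrist camera is an equidistant fisheye: a pixel r from the principal point sees the ray r / f radians off the axis. A picture is of the moment at which its call begins.
- finish_job(): hands the job in; it is judged then, once.
The state is a dict: "time_s": time; "q": joint angles; "dq": joint speeds; "tau": joint torques, N m; "position": TCP position; "tool_rot": TCP orientation; "ft_force": force on the tool from outside, world axes, zero at the start; "moment": the same for the moment, N m; "width": opening from 0.0 (shut) to 1.0 (fully open); "finger_force": force on a finger pad.
Only numpy, scipy, OpenCV 4.12 (cv2) and the standard library are available. Lean on these libraries where they do the work, as an engineer would, in place of code of your own. Each camera call takes 0.05 s, during which the arm holds its last target. There are 200 camera calls.

## Working session

There is one attempt and no reset: what is moved stays moved. The work goes in short steps, Python scripts to look and compute and a tool call to move; the robot and the scene stay as the last step left them, time stands still between calls to the robot, and variables do not carry over. Pictures are saved under pics/ and viewed, at most 10 in all, crops included, and the job is handed in when it is done.

Besides the shell and the picture viewer there is one more tool, called after ">>>" as name([rows], argument=value, ...), one row to a line, values as JSON. drive_tool: Moves the arm, as the interface text tells. Scaled input: -1 to 1 covers 0.03 m each way for a shift and 4 degrees each way for a turn. Its arguments: {"type":"object","properties":{"offset":{"type":"array"},"turn":{"type":"array"},"jaw":{"type":"array"},"squeeze":{"type":"number"}},"required":["offset","turn","jaw"]}

```bash
mkdir -p pics
cat > h.py <<'E'
import numpy as np, cv2
from cell import read_state, snapshot, finish_job
def save(n,name,crop=None,scale=1):
    s=snapshot(n); im=s["color"]
    if crop: im=im[crop[1]:crop[3],crop[0]:crop[2]]
    im=cv2.resize(im,None,fx=scale,fy=scale,interpolation=cv2.INTER_CUBIC)
    cv2.imwrite(f"pics/{name}.png",im[:,:,::-1]); return s
def onplane(s,uv,z):
    uv=np.atleast_2d(uv).astype(float); T=np.array(s["extrinsics"])
    d=np.c_[(uv[:,0]-s["cx"])/s["fx"],(uv[:,1]-s["cy"])/s["fy"],np.ones(len(uv))]@T[:3,:3].T
    return T[:3,3]+d*((z-T[2,3])/d[:,2])[:,None]
def cloud(s):
    v,u=np.mgrid[:480,:640]; z=s["z_map"]; T=np.array(s["extrinsics"])
    P=np.stack([(u-s["cx"])/s["fx"]*z,(v-s["cy"])/s["fy"]*z,z],-1)@T[:3,:3].T+T[:3,3]
    P[z==0]=np.nan; return P
E
python3 - <<'E'
from h import *
s=save("top","top0"); save("scene","scene0")
print(np.round(s["extrinsics"],3),s["fx"],s["cx"],s["cy"]); st=read_state(); print(st)
E
```

```text
[[-0.012 -0.983  0.182  0.267]
 [-1.     0.011 -0.005 -0.072]
 [ 0.003 -0.182 -0.983  1.246]
 [ 0.     0.     0.     1.   ]] 465.1040394029865 320.95234867570394 233.8827954784869
{'time_s': 0.1, 'q': array([ 1.26195682e+00,  3.20191782e-01,  1.56554164e+00, -3.35476660e-06,
        1.25740453e+00, -1.99871597e-02]), 'dq': array([ 0.00077949, -0.00311639, -0.00175366,  0.00108193, -0.00034612,
        0.00190327]), 'tau': array([ 1.26882478e-03, -4.16401935e+01, -2.34702337e+01,  6.80214907e-05,
        4.85396842e-03,  8.51023657e-06]), 'position': array([0.16373518, 0.55103181, 0.40399289]), 'tool_rot': array([-3.14004759e+00, -2.76950462e-05,  2.85274133e+00]), 'ft_force': array([ 1.02457657, -0.01733878,  0.54426566]), 'moment': array([ 0.0303537 ,  0.02507292, -0.01909951]), 'finger_force': 0.0, 'width': 1.0003541853898619}
```

View pics/top0.png

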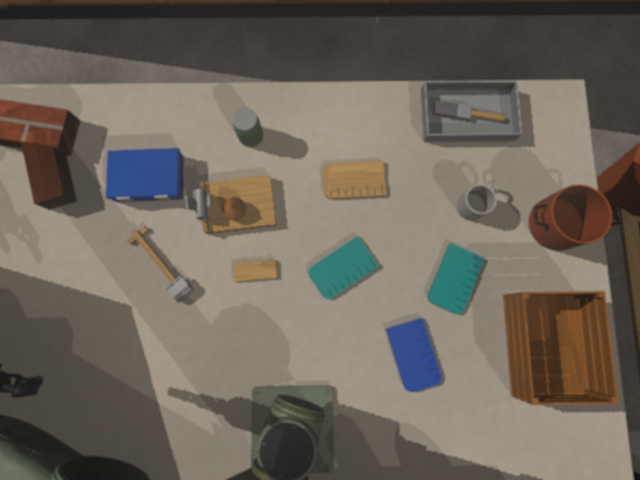

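View pics/scene0.png

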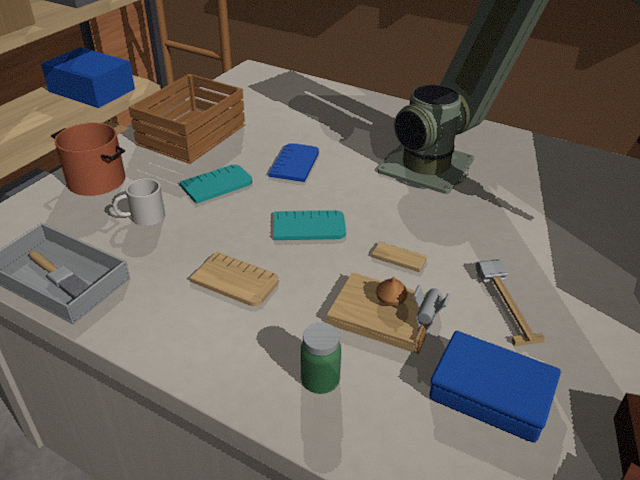

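Candidates for the slip in the top view are the pine board with ticks at (355,180), the offcut at (255,270, small and square), the teal boards at (343,267) and (457,278), and the blue board at (413,355). The pine board at (355,180) fits: its ticks are on the robot side and its rounded end faces left, towards the pocket. The pocket is at (238,205), with its clamp at the left end and its mouth on the right at about x=275. Next I'll check it in a crop and measure.

Run:
```python
from h import *
s=save("top","crop1",(180,140,400,300),3.6)
hsv=cv2.cvtColor(s["color"],cv2.COLOR_RGB2HSV)
P=cloud(s)
for (u,v) in [(355,180),(260,190),(258,222),(255,270),(300,190),(300,230)]:
    print((u,v),hsv[v,u],np.round(P[v,u],3))
m=cv2.inRange(hsv,(8,90,90),(25,255,255))
cs,_=cv2.findContours(m,cv2.RETR_EXTERNAL,cv2.CHAIN_APPROX_NONE)
for c in cs:
    a=cv2.contourArea(c)
    if a<300: continue
    x,y,w,h=cv2.boundingRect(c)
    if x<180 or x>400 or y<140 or y>300: continue
    z=0.012 if x>300 or y>250 else 0.028
    q=onplane(s,c[:,0,:],z)[:,:2].astype(np.float32)
    r=cv2.minAreaRect(q); print((x,y,w,h),a,np.round(r[0],4),np.round(r[1],4),r[2],"\n",np.round(cv2.boxPoints(r),4))
```

```text
(355, 180) [ 17 125 157] [ 0.645 -0.174  0.015]
(260, 190) [ 17 124 167] [0.616 0.086 0.029]
(258, 222) [ 17 122 152] [0.527 0.09  0.03 ]
(255, 270) [ 17 123 162] [0.4   0.098 0.015]
(300, 190) [ 17  44 161] [ 0.622 -0.022  0.001]
(300, 230) [ 18  42 158] [ 0.51  -0.021 -0.   ]
(233, 260, 44, 22) 741.0 [0.3993 0.0993] [0.0499 0.1141] 4.260969638824463 
 [[0.3702 0.1543]
 [0.3787 0.0405]
 [0.4284 0.0442]
 [0.42   0.158 ]]
(199, 175, 77, 58) 3224.5 [0.5806 0.1479] [0.1454 0.1949] 6.322066783905029 
 [[0.4976 0.2367]
 [0.5191 0.043 ]
 [0.6636 0.059 ]
 [0.6422 0.2527]]
(323, 161, 63, 38) 2056.5 [ 0.6479 -0.1703] [0.1013 0.1703] 2.7296948432922363 
 [[ 0.5933 -0.0877]
 [ 0.6014 -0.2578]
 [ 0.7025 -0.253 ]
 [ 0.6944 -0.0829]]
```

View pics/crop1.png

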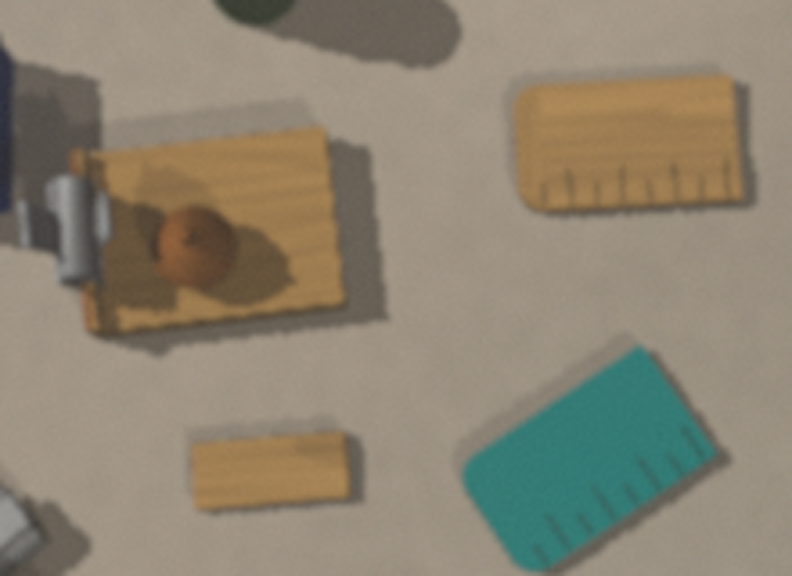

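The crop shows the tan board with 8 ticks on its robot-side edge, rounded on the left and square on the right, so it is the slip. It measures 101 x 170 mm. The pocket mouth edge runs from crop (325,128) to (345,305). I'll refine the pocket pose from depth.

Run:
```python
from h import *
for cam in ("top","scene"):
    s=snapshot(cam); P=cloud(s)
    m=(P[...,2]>0.021)&(P[...,2]<0.036)&(abs(P[...,0]-.585)<.11)&(abs(P[...,1]-.14)<.12)
    m=cv2.morphologyEx(m.astype(np.uint8),cv2.MORPH_OPEN,np.ones((3,3)))
    q=P[m>0]; print(cam,len(q),np.median(q[:,2]))
    a=np.radians(96.0); d=np.array([np.cos(a),np.sin(a)]); n=np.array([-d[1],d[0]]) # n=pocket y
    xy=q[:,:2]; t=xy@d; w=xy@n
    # side edges
    bins=np.arange(t.min()+.012,t.max()-.03,.006); hi=[];lo=[]
    for b in bins:
        k=w[(t>=b)&(t<b+.006)]; hi.append(k.max()); lo.append(k.min())
    bc=bins+.003
    for nm,e in(("hi",hi),("lo",lo)):
        e=np.array(e); k=abs(e-np.median(e))<.006; f=np.polyfit(bc[k],e[k],1); print(nm,len(e),k.sum(),"ang",96+np.degrees(np.arctan(f[0])),"mid",np.polyval(f,bc.mean()), "width so far",np.median(hi)-np.median(lo))
    bins=np.arange(w.min()+.012,w.max()-.012,.006); mo=np.array([t[(w>=b)&(w<b+.006)].min() for b in bins])
    f=np.polyfit(bins+.003,mo,1); print("mouth ang",96-np.degrees(np.arctan(f[0])),"t",np.median(mo))
    wc=(np.median(hi)+np.median(lo))/2; print("mouth centre",d*np.median(mo)+n*wc)
    # slip
    hs=cv2.cvtColor(s["color"],cv2.COLOR_RGB2HSV); mm=cv2.inRange(hs,(8,90,60),(25,255,255))>0
    mm&=(P[...,2]>.007)&(P[...,2]<.02)&(abs(P[...,0]-.648)<.09)&(abs(P[...,1]+.17)<.12)
    r=cv2.minAreaRect(P[mm][:,:2].astype(np.float32)); print("slip",r, np.median(P[mm][:,2]))
```

```text
top 2805 0.02867814217251885
hi 24 24 ang 96.35583856017786 mid -0.524770810425234 width so far 0.13728725077055381
lo 24 24 ang 96.25023110879351 mid -0.6620846829898405 width so far 0.13728725077055381
mouth ang 96.40790811070131 t -0.008689163067246031
mouth centre [0.59105572 0.05338543]
slip ((0.6487589478492737, -0.1701449751853943), (0.10072819143533707, 0.16978417336940765), 2.548673629760742) 0.01273400232033528
scene 3651 0.0295613064161534Traceback (most recent call last):
  File "<stdin>", line 15, in <module>
    raise TypeError("expected non-empty vector for x")
TypeError: expected non-empty vector for x
```

>>> drive_tool([
  [0,0,0],
], turn=[-1], jaw=[0.3])

```text
time_s: 0.35
position: [0.1637, 0.5512, 0.4045]
tool_rot: [-3.141, -0.0, 2.924]
ft_force: [0.5, 0.8, -0.1]
width: 0.86
finger_force: 0.0
```

Pocket: axis at 96.33°, mouth centre at (0.591, 0.053), width 137 mm (138 given). The slip centre is 32.7 mm off the pocket axis and 3.8° off its angle. Turn to yaw 186.3°, then travel to the far side of the slip.

>>> drive_tool([
  [0,0,0],
  [0,0,0],
  [0,0,0],
  [0,0,0],
  [0,0,0],
  [-0.64,-0.99,0],
  [-0.64,-0.99,0],
  [-0.64,-0.99,0],
], turn=[-0.94,-0.94,-0.94,-0.94,-0.94,0,0,0], jaw=[0.3,0.3,0.3,0.3,0.3,0.3,0.3,0.3])

```text
time_s: 1.15
position: [0.2312, 0.468, 0.4045]
tool_rot: [-3.141, -0.0, -3.031]
ft_force: [0.5, -1.2, 0.6]
width: 0.644
finger_force: 0.0
```

>>> drive_tool([
  [-0.64,-0.99,0],
  [-0.64,-0.99,0],
  [-0.64,-0.99,0],
  [-0.64,-0.99,0],
  [-0.64,-0.99,0],
  [-0.64,-0.99,0],
  [-0.64,-0.99,0],
  [-0.64,-0.99,0],
], turn=[0,0,0,0,0,0,0,0], jaw=[0.3,0.3,0.3,0.3,0.3,0.3,0.3,0.3])

```text
time_s: 1.95
position: [0.4099, 0.2482, 0.4048]
tool_rot: [3.141, 0.0, -3.032]
ft_force: [0.0, -0.0, 0.3]
width: 0.652
finger_force: 0.0
```

>>> drive_tool([
  [-0.64,-0.99,0],
  [-0.64,-0.99,0],
  [-0.64,-0.99,0],
  [-0.64,-0.99,0],
  [-0.64,-0.99,0],
  [-0.64,-0.99,0],
  [-0.64,-0.99,0],
  [-0.64,-0.99,0],
], turn=[0,0,0,0,0,0,0,0], jaw=[0.3,0.3,0.3,0.3,0.3,0.3,0.3,0.3])

```text
time_s: 2.75
position: [0.5886, 0.0287, 0.4046]
tool_rot: [3.141, -0.0, -3.033]
ft_force: [0.5, 0.4, 0.6]
width: 0.651
finger_force: 0.0
```

>>> drive_tool([
  [-0.64,-0.99,0],
  [-0.64,-0.99,0],
  [-0.64,-0.99,0],
  [-0.64,-0.99,0],
  [-0.64,-0.99,0],
  [-0.64,-0.99,0],
  [-0.64,-0.99,0],
  [0,0,0],
], turn=[0,0,0,0,0,0,0,0], jaw=[0.3,0.3,0.3,0.3,0.3,0.3,0.3,0.3])

```text
time_s: 3.55
position: [0.7458, -0.1658, 0.4025]
tool_rot: [-3.14, -0.001, -3.036]
ft_force: [1.1, -0.0, 0.2]
width: 0.65
finger_force: 0.0
```

>>> drive_tool([
  [0,0,1],
  [0,0,1],
  [0,0,1],
  [0,0,1],
  [0,0,1],
  [0,0,1],
  [0,0,0.6],
  [0,0,0],
], turn=[0,0,0,0,0,0,0,0], jaw=[0.3,0.3,0.3,0.3,0.3,0.3,0.3,0.3])

```text
time_s: 4.35
position: [0.7427, -0.1611, 0.2029]
tool_rot: [3.139, -0.007, -3.032]
ft_force: [-0.0, -1.1, 0.5]
width: 0.649
finger_force: 0.0
```

Run:
```python
from h import *
save("wrist","wr1"); s=save("scene","sc1",(150,150,450,375),2.6); print(read_state()["position"])
```

```text
[ 0.74412869 -0.16159638  0.20704815]
```

View pics/sc1.png

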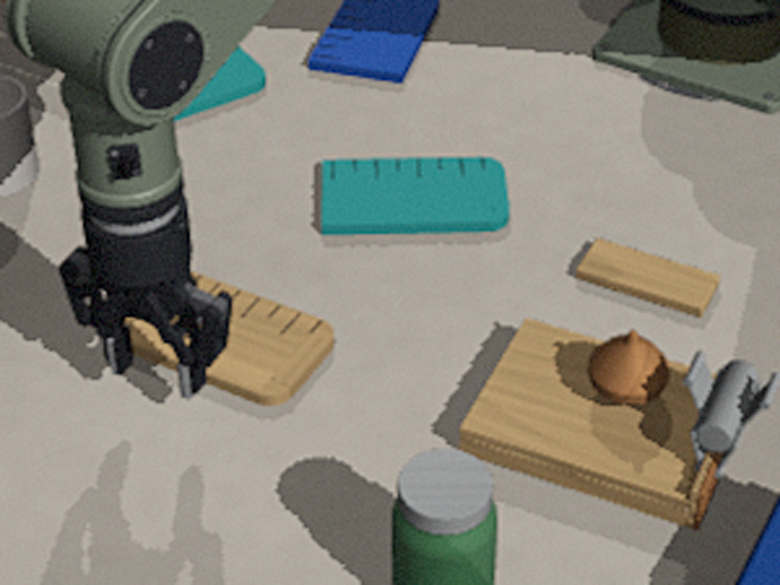

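The picture shows both fingers straddling the table beyond the slip's far edge (about crop (160,370)), clear of it. Lower until the tips touch, gently.

>>> drive_tool([
  [0,0,0.7],
  [0,0,0.4],
  [0,0,0],
  [0,0,0],
], turn=[0,0,0,0], jaw=[0.3,0.3,0.3,0.3])

```text
time_s: 4.85
position: [0.7443, -0.162, 0.1745]
tool_rot: [-3.141, 0.001, -3.032]
ft_force: [0.4, 0.1, 0.3]
width: 0.652
finger_force: 0.0
```

>>> drive_tool([
  [0,0,0.06],
  [0,0,0],
  [0,0,0],
], turn=[0,0,0], jaw=[0.3,0.3,0.3])

```text
time_s: 5.15
position: [0.7442, -0.162, 0.1725]
tool_rot: [-3.141, 0.001, -3.032]
ft_force: [-0.8, 0.8, -0.1]
width: 0.654
finger_force: 0.0
```

>>> drive_tool([
  [0,0,0.06],
  [0,0,0],
  [0,0,0],
], turn=[0,0,0], jaw=[0.3,0.3,0.3])

```text
time_s: 5.45
position: [0.7441, -0.162, 0.17]
tool_rot: [3.141, -0.0, -3.032]
ft_force: [-0.1, -0.1, -0.4]
width: 0.647
finger_force: 0.0
```

>>> drive_tool([
  [0,0,0.06],
  [0,0,0],
  [0,0,0],
], turn=[0,0,0], jaw=[0.3,0.3,0.3])

```text
time_s: 5.75
position: [0.7442, -0.1621, 0.1694]
tool_rot: [-3.141, 0.001, -3.032]
ft_force: [-1.7, 1.3, 5.3]
width: 0.649
finger_force: 2.7
```

>>> drive_tool([
  [0,0,0.06],
  [0,0,0],
  [0,0,0],
], turn=[0,0,0], jaw=[0.3,0.3,0.3])

```text
time_s: 6.05
position: [0.7441, -0.162, 0.1694]
tool_rot: [-3.141, 0.001, -3.032]
ft_force: [-4.8, 1.0, 11.7]
width: 0.65
finger_force: 6.1
```

Contact at TCP z ≈ 0.1695. Raise about 4 mm and push the slip sideways (tool +x).

>>> drive_tool([
  [0,0,-0.25],
  [0.5,0,0],
  [0.2,0,0],
  [0.2,0,0],
  [0.2,0,0],
  [0.2,0,0],
  [0.2,0,0],
  [0,0,0],
], turn=[0,0,0,0,0,0,0,0], jaw=[0.3,0.3,0.3,0.3,0.3,0.3,0.3,0.3])

```text
time_s: 6.85
position: [0.6987, -0.167, 0.1739]
tool_rot: [3.141, -0.001, -3.033]
ft_force: [0.4, -0.0, 0.1]
width: 0.651
finger_force: 0.0
```

>>> drive_tool([
  [0.15,0,0],
  [0.15,0,0],
  [0.15,0,0],
  [0.05,0,0],
  [0,0,0],
], turn=[0,0,0,0,0], jaw=[0.3,0.3,0.3,0.3,0.3])

```text
time_s: 7.35
position: [0.6841, -0.1686, 0.174]
tool_rot: [3.141, -0.001, -3.032]
ft_force: [-0.4, -0.1, -0.1]
width: 0.649
finger_force: 0.0
```

```bash
cat > fit.py <<'E'
from h import *
M=np.array([.591,.053]); A=np.radians(96.33); d=np.array([np.cos(A),np.sin(A)]); n=np.array([-d[1],d[0]])
def pk(p): p=np.asarray(p)[...,:2]-M; return np.c_[p@d,p@n]
def slip(cam="top"):
    """pine points at slip-top height, in pocket frame (x along slot, y across)"""
    s=snapshot(cam); P=cloud(s); hs=cv2.cvtColor(s["color"],cv2.COLOR_RGB2HSV)
    m=(cv2.inRange(hs,(8,90,50),(25,255,255))>0)&(P[...,2]>.006)&(P[...,2]<.021)
    q=pk(P[m]); k=(q[:,0]>-.33)&(q[:,0]<0.0)&(abs(q[:,1])<.13); return s,q[k].astype(np.float32)
E
python3 - <<'E'
from fit import *
for c in("top","scene"):
    s,q=slip(c); print(c,len(q),q.min(0),q.max(0),cv2.minAreaRect(q))
p=read_state()["position"]; print(p,pk(p[None]))
E
```

```text
top 278 [-0.31447604 -0.05105466] [-0.27729833  0.04256224] ((-0.2998755872249603, -0.004391800612211227), (0.0953761413693428, 0.03625485673546791), 84.31529235839844)
scene 1195 [-0.31567338 -0.06397969] [-0.00022606  0.04496637] ((-0.15765972435474396, -0.00909404456615448), (0.10769899189472198, 0.31558215618133545), 89.62333679199219)
[ 0.68433439 -0.16857656  0.17396186] [[-0.23051625 -0.0683355 ]]
```

>>> drive_tool([
  [0.1,0,0],
  [0.1,0,0],
  [0,0,0],
  [-0.4,0,0],
  [-1,0,-0.5],
  [-0.6,-0.5,-1],
  [0,-1,-1],
  [0,-1,-1],
], turn=[0,0,0,0,0,0,0,0], jaw=[0.3,0.3,0.3,0.3,0.3,0.3,0.3,0.3])

```text
time_s: 8.25
position: [0.7468, -0.2372, 0.2797]
tool_rot: [3.141, -0.001, -3.031]
ft_force: [0.0, -0.9, 0.2]
width: 0.653
finger_force: 0.0
```

>>> drive_tool([
  [0,-1,0],
  [0,-1,0],
  [0,-1,0],
  [0,0,0],
  [0,0,0],
  [0,0,0],
  [0,0,0],
  [0,0,0],
], turn=[0,0,0,1,1,1,1,1], jaw=[0.3,0.3,0.3,0.3,0.3,0.3,0.3,0.3])

```text
time_s: 9.05
position: [0.7559, -0.3268, 0.2786]
tool_rot: [3.141, -0.001, 2.899]
ft_force: [0.3, -0.0, 0.7]
width: 0.649
finger_force: 0.0
```

Run:
```python
from fit import *
for c in("top","scene"):
    s,q=slip(c); q=q[q[:,0]<-0.03]; r=cv2.minAreaRect(q); print(c,len(q),q.min(0),q.max(0),r)
save("top","top2",(220,120,440,280),3.6)
p=read_state()["position"]; print(p,pk(p[None]))
```

```text
top 315 [-0.26804802 -0.05183339] [-0.17271675 -0.00175608] ((-0.21906709671020508, -0.04437601938843727), (0.05512336269021034, 0.08329954743385315), 59.18788528442383)
scene 2483 [-0.31573486 -0.05417217] [-0.14288951  0.05114389] ((-0.22931388020515442, -0.0015112459659576416), (0.17281568050384521, 0.10500887781381607), 0.15968693792819977)
[ 0.75598851 -0.32669914  0.27871661] [[-0.39557501 -0.12211901]]
```

View pics/top2.png

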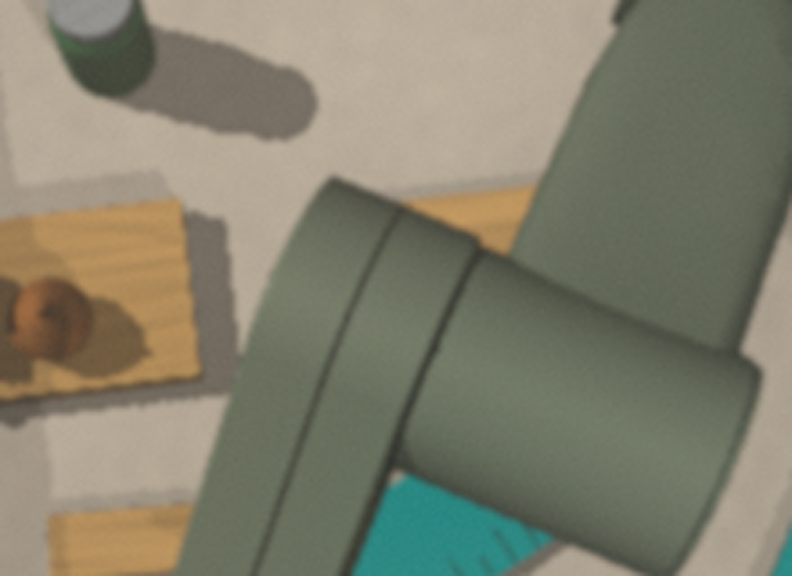

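The elbow hides the slip from the top camera in this view; only its edge at crop (470,215) shows. The scene camera sees it whole: centre at pocket (-0.229, -0.0015), angle 0.16°. Turn to yaw 96.3° behind the heel, and check the scene camera's bias on the pocket itself.

>>> drive_tool([
  [0,0,0],
  [0,0,0],
  [0,0,0],
  [0,0,0],
  [0,0,0],
  [0,0,0],
  [0,0,0],
  [0,0,0],
], turn=[0.97,0.97,0.97,0.97,0.97,0.97,0.97,0.97], jaw=[0.3,0.3,0.3,0.3,0.3,0.3,0.3,0.3])

```text
time_s: 10.0
position: [0.756, -0.3267, 0.2788]
tool_rot: [-3.141, -0.0, 2.359]
ft_force: [-0.5, -0.1, -0.3]
width: 0.65
finger_force: 0.0
```

>>> drive_tool([
  [0,0,0],
  [0,0,0],
  [0,0,0],
  [0,0,0],
  [0,0,0],
  [0,0,0],
  [0,0,0],
  [0,0,0],
], turn=[0.97,0.97,0.97,0.97,0.97,0.97,0.97,0.97], jaw=[0.3,0.3,0.3,0.3,0.3,0.3,0.3,0.3])

```text
time_s: 10.8
position: [0.756, -0.3267, 0.2788]
tool_rot: [-3.141, -0.0, 1.817]
ft_force: [-0.3, -0.8, 1.0]
width: 0.649
finger_force: 0.0
```

>>> drive_tool([
  [0,0,0],
  [0,0,0],
  [0,-1,0],
  [0,-1,0],
  [0,-1,0],
  [0,-1,0],
  [0,0,0],
], turn=[0.97,0.97,0,0,0,0,0], jaw=[0.3,0.3,0.3,0.3,0.3,0.3,0.3])

```text
time_s: 11.5
position: [0.6336, -0.3407, 0.2792]
tool_rot: [-3.138, -0.001, 1.682]
ft_force: [0.5, 0.6, -0.3]
width: 0.65
finger_force: 0.0
```

Run:
```python
from fit import *
for c in("scene","top"):
    s,q=slip(c); q=q[q[:,0]<-0.03]
    if len(q)>50: print(c,len(q),cv2.minAreaRect(q))
    P=cloud(s); m=(P[...,2]>.022)&(P[...,2]<.037); m=cv2.morphologyEx(m.astype(np.uint8),cv2.MORPH_OPEN,np.ones((3,3)))>0
    p=pk(P[m]); p=p[(p[:,0]>-.02)&(p[:,0]<.16)&(abs(p[:,1])<.085)]
    e=[(p[k,1].min(),p[k,1].max()) for b in np.arange(.01,.14,.01) if (k:=(p[:,0]>b)&(p[:,0]<b+.01)).sum()>5]
    print("pocket edges y",np.median(e,axis=0)," mouth x",np.median([p[k,0].min() for b in np.arange(-.055,.05,.01) if (k:=(p[:,1]>b)&(p[:,1]<b+.01)).sum()>3]))
    if len(q)>1000:
        e=[(q[k,1].min(),q[k,1].max(),k.sum()) for b in np.arange(-.3,-.17,.02) if (k:=(q[:,0]>b)&(q[:,0]<b+.02)).sum()>5]; print(np.round(e,4))
p=read_state(); print(p["tool_rot"],pk(p["position"][None]))
```

```text
scene 2478 ((-0.2299516350030899, -0.0010012947022914886), (0.1740260124206543, 0.10530209541320801), 0.30058255791664124)
pocket edges y [-0.07018543  0.06869551]  mouth x 0.0005020846968164414
[[-5.13e-02  5.14e-02  2.80e+02]
 [-5.33e-02  4.96e-02  2.81e+02]
 [-5.36e-02  4.89e-02  2.79e+02]
 [-5.27e-02  4.94e-02  2.98e+02]
 [-5.24e-02  5.06e-02  2.92e+02]
 [-5.21e-02  5.04e-02  3.07e+02]
 [-5.13e-02  4.87e-02  2.93e+02]]
top 2089 ((-0.23019029200077057, -0.0008094646036624908), (0.16854004561901093, 0.10060672461986542), 0.026208292692899704)
pocket edges y [-0.06945414  0.06831928]  mouth x 0.00018639381087467576
[[-4.93e-02  4.85e-02  2.52e+02]
 [-5.07e-02  4.86e-02  2.54e+02]
 [-4.96e-02  4.83e-02  2.56e+02]
 [-5.11e-02  4.89e-02  2.51e+02]
 [-5.02e-02  4.95e-02  2.56e+02]
 [-5.09e-02  4.91e-02  2.54e+02]
 [-4.95e-02  4.83e-02  2.52e+02]]
[3.14055257e+00 2.71803895e-04 1.68282493e+00] [[-0.39599167 -0.00204572]]
```

Both cameras agree: the slip is within 0.5 mm of the slot's centreline and about 0.1° off. Descend behind the heel and push.

>>> drive_tool([
  [0,0,1],
  [0,0,1],
  [0,0,1],
  [0,0,0.5],
  [0,0,0],
  [0.9,0,0],
  [0.7,0,0],
  [0.2,0,0],
], turn=[0,0,0,0,0,0,0,0], jaw=[0.3,0.3,0.3,0.3,0.3,0.3,0.3,0.3])

```text
time_s: 12.4
position: [0.6316, -0.2848, 0.1751]
tool_rot: [3.14, 0.0, 1.685]
ft_force: [0.0, -0.3, 0.8]
width: 0.651
finger_force: 0.0
```

>>> drive_tool([
  [0.2,0,0],
  [0.2,0,0],
  [0.2,0,0],
  [0.2,0,0],
  [0.2,0,0],
  [0.2,0,0],
  [0.2,0,0],
  [0.2,0,0],
], turn=[0,0,0,0,0,0,0,0], jaw=[0.3,0.3,0.3,0.3,0.3,0.3,0.3,0.3])

```text
time_s: 13.2
position: [0.6254, -0.2383, 0.174]
tool_rot: [3.141, 0.0, 1.683]
ft_force: [0.2, -1.4, 1.0]
width: 0.647
finger_force: 0.7
```

>>> drive_tool([
  [0.2,0,0],
  [0.2,0,0],
  [0.2,0,0],
  [0.2,0,0],
  [0.2,0,0],
  [0.2,0,0],
  [0.2,0,0],
  [0,0,0],
], turn=[0,0,0,0,0,0,0,0], jaw=[0.3,0.3,0.3,0.3,0.3,0.3,0.3,0.3])

```text
time_s: 14.0
position: [0.6206, -0.196, 0.1738]
tool_rot: [-3.141, -0.001, 1.683]
ft_force: [0.1, 0.2, 0.6]
width: 0.649
finger_force: 0.0
```

```bash
cat >> fit.py <<'E'
def report():
    for c in("scene","top"):
        s,q=slip(c); q=q[q[:,0]<-0.003]
        if len(q)<50: continue
        print(c,len(q),"x",q[:,0].min(),q[:,0].max(),cv2.minAreaRect(q))
        e=[(b,q[k,1].min(),q[k,1].max()) for b in np.arange(-.3,0,.02) if (k:=(q[:,0]>b)&(q[:,0]<b+.02)).sum()>20]; print(np.round(e,4).tolist())
    p=read_state(); print(p["tool_rot"],p["position"],pk(p["position"][None]),p["ft_force"])
E
python3 -c "from fit import *; report()"
```

```text
scene 2591 x -0.24256054 -0.06651475 ((-0.15463027358055115, -0.0005846917629241943), (0.10530872642993927, 0.17630809545516968), 89.5197982788086)
[[-0.24, -0.051, 0.0491], [-0.22, -0.0519, 0.05], [-0.2, -0.053, 0.0486], [-0.18, -0.0517, 0.0522], [-0.16, -0.052, 0.0487], [-0.14, -0.0535, 0.0486], [-0.12, -0.0516, 0.0488], [-0.1, -0.0516, 0.049], [-0.08, -0.0501, 0.0455]]
top 1019 x -0.17851286 -0.06990924 ((-0.12427803874015808, -0.00035504624247550964), (0.10901256650686264, 0.09866440296173096), 0.32304105162620544)
[[-0.18, -0.0499, -0.0144], [-0.16, -0.0494, 0.0166], [-0.14, -0.0498, 0.0471], [-0.12, -0.0493, 0.0489], [-0.1, -0.0485, 0.0491], [-0.08, -0.0424, 0.0403]]
[-3.14088526e+00 -7.71190673e-04  1.68284907e+00] [ 0.62061999 -0.19658688  0.17372479] [[-0.25133098 -0.00192127]] [ 0.18251888 -0.33804072  0.28519676]
```

The slip is tracking straight (y ≈ -0.0005), with its tip at about x = -0.069. Keep going to roughly +0.03.

>>> drive_tool([
  [0.2,0,0],
  [0.2,0,0],
  [0.2,0,0],
  [0.2,0,0],
  [0.2,0,0],
  [0.2,0,0],
  [0.2,0,0],
  [0.2,0,0],
], turn=[0,0,0,0,0,0,0,0], jaw=[0.3,0.3,0.3,0.3,0.3,0.3,0.3,0.3])

```text
time_s: 14.9
position: [0.6154, -0.1488, 0.174]
tool_rot: [3.142, -0.0, 1.683]
ft_force: [0.8, -0.2, -0.4]
width: 0.649
finger_force: 0.3
```

>>> drive_tool([
  [0.15,0,0],
  [0.15,0,0],
  [0.15,0,0],
  [0.15,0,0],
  [0.15,0,0],
  [0.15,0,0],
  [0.15,0,0],
  [0.15,0,0],
], turn=[0,0,0,0,0,0,0,0], jaw=[0.3,0.3,0.3,0.3,0.3,0.3,0.3,0.3])

```text
time_s: 15.7
position: [0.6114, -0.1132, 0.174]
tool_rot: [3.142, -0.0, 1.683]
ft_force: [0.1, -0.6, 0.2]
width: 0.648
finger_force: 0.3
```

>>> drive_tool([
  [0.12,0,0],
  [0.12,0,0],
  [0.12,0,0],
  [0.12,0,0],
], turn=[0,0,0,0], jaw=[0.3,0.3,0.3,0.3])

```text
time_s: 16.1
position: [0.6098, -0.099, 0.174]
tool_rot: [3.141, -0.0, 1.683]
ft_force: [-0.8, -0.9, -0.9]
width: 0.65
finger_force: 0.3
```

```bash
python3 -c "
from fit import *; report(); save('scene','sc3',(150,150,450,375),2.6)"
```

```text
scene 2185 x -0.1427224 -0.0052588945 ((-0.07400763034820557, -0.0012150667607784271), (0.13699613511562347, 0.10506439954042435), 0.45811763405799866)
[[-0.14, -0.051, 0.049], [-0.12, -0.0505, 0.0509], [-0.1, -0.051, 0.0486], [-0.08, -0.052, 0.0477], [-0.06, -0.0511, 0.0479], [-0.04, -0.0523, 0.0517], [-0.02, -0.0532, 0.0506]]
top 338 x -0.05066304 -0.0030074152 ((-0.02675299160182476, -0.002422977238893509), (0.09552434831857681, 0.04757216200232506), 89.84552764892578)
[[-0.06, -0.0493, -0.0211], [-0.04, -0.0502, 0.0108], [-0.02, -0.049, 0.0453]]
[-3.14151050e+00 -3.61317335e-04  1.68299990e+00] [ 0.60972851 -0.09873462  0.17401557] [[-0.15287446 -0.00188487]] [-0.17763183 -0.85019614 -0.01982934]
```

View pics/sc3.png

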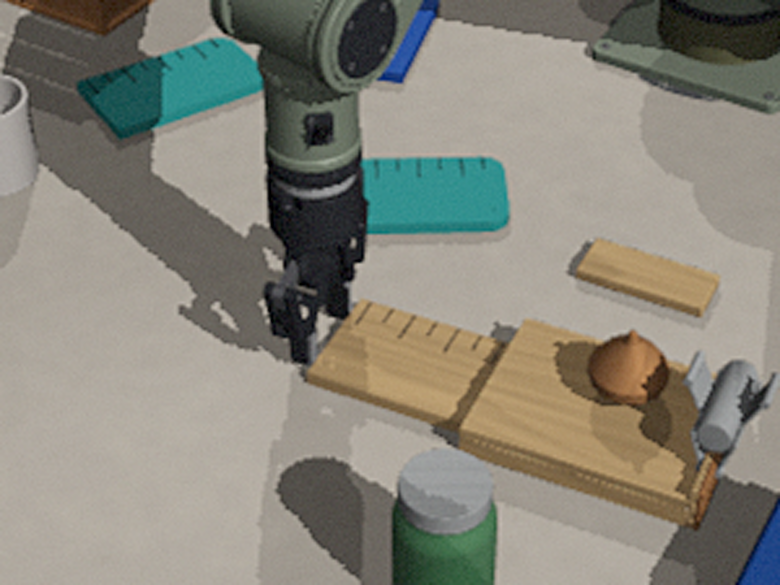

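The picture shows the slip's rounded end inside the slot (mouth edge at crop (490,370)), straight. Advance to about 50 mm, then feel ahead in small steps.

>>> drive_tool([
  [0.1,0,0],
  [0.1,0,0],
  [0.1,0,0],
  [0.1,0,0],
  [0.1,0,0],
  [0.1,0,0],
  [0.05,0,0],
  [0.05,0,0],
], turn=[0,0,0,0,0,0,0,0], jaw=[0.3,0.3,0.3,0.3,0.3,0.3,0.3,0.3])

```text
time_s: 17.05
position: [0.6074, -0.0782, 0.174]
tool_rot: [3.142, -0.0, 1.683]
ft_force: [-0.8, -0.7, 0.5]
width: 0.651
finger_force: 0.4
```

>>> drive_tool([
  [0.04,0,0],
  [0.04,0,0],
  [0.04,0,0],
  [0,0,0],
], turn=[0,0,0,0], jaw=[0.3,0.3,0.3,0.3])

```text
time_s: 17.45
position: [0.607, -0.0746, 0.174]
tool_rot: [3.142, -0.0, 1.683]
ft_force: [1.0, -1.0, -0.2]
width: 0.652
finger_force: 0.1
```

>>> drive_tool([
  [0.04,0,0],
  [0.04,0,0],
  [0.04,0,0],
  [0,0,0],
], turn=[0,0,0,0], jaw=[0.3,0.3,0.3,0.3])

```text
time_s: 17.85
position: [0.6066, -0.071, 0.174]
tool_rot: [-3.142, -0.0, 1.683]
ft_force: [0.5, -0.1, -0.1]
width: 0.642
finger_force: 0.1
```

>>> drive_tool([
  [0.035,0,0],
  [0.035,0,0],
  [0.035,0,0],
], turn=[0,0,0], jaw=[0.3,0.3,0.3])

```text
time_s: 18.15
position: [0.6063, -0.068, 0.174]
tool_rot: [3.142, -0.0, 1.683]
ft_force: [0.2, -0.4, 0.1]
width: 0.649
finger_force: 0.4
```

>>> drive_tool([
  [0.035,0,0],
  [0.035,0,0],
  [0.035,0,0],
], turn=[0,0,0], jaw=[0.3,0.3,0.3])

```text
time_s: 18.45
position: [0.6059, -0.0648, 0.174]
tool_rot: [3.142, -0.0, 1.683]
ft_force: [-0.1, -0.0, -0.6]
width: 0.65
finger_force: 0.4
```

>>> drive_tool([
  [0.035,0,0],
  [0.035,0,0],
  [0.035,0,0],
], turn=[0,0,0], jaw=[0.3,0.3,0.3])

```text
time_s: 18.75
position: [0.6056, -0.0617, 0.174]
tool_rot: [3.142, -0.0, 1.683]
ft_force: [0.7, -0.4, 0.2]
width: 0.649
finger_force: 0.4
```

>>> drive_tool([
  [0.035,0,0],
  [0.035,0,0],
  [0.035,0,0],
], turn=[0,0,0], jaw=[0.3,0.3,0.3])

```text
time_s: 19.05
position: [0.6052, -0.0586, 0.174]
tool_rot: [3.142, -0.0, 1.683]
ft_force: [0.2, -0.7, -0.2]
width: 0.653
finger_force: 0.4
```

>>> drive_tool([
  [0.035,0,0],
  [0.035,0,0],
  [0.035,0,0],
], turn=[0,0,0], jaw=[0.3,0.3,0.3])

```text
time_s: 19.35
position: [0.6049, -0.0554, 0.174]
tool_rot: [-3.142, -0.0, 1.683]
ft_force: [-0.3, -0.5, 0.3]
width: 0.65
finger_force: 0.3
```

>>> drive_tool([
  [0.035,0,0],
  [0.035,0,0],
  [0.035,0,0],
], turn=[0,0,0], jaw=[0.3,0.3,0.3])

```text
time_s: 19.65
position: [0.6049, -0.0537, 0.1742]
tool_rot: [3.14, 0.004, 1.685]
ft_force: [0.9, -10.0, -0.7]
width: 0.65
finger_force: 5.5
```

Contact: 10 N with the position stalled, below the 12 N limit. Back straight off and clear out.

>>> drive_tool([
  [-0.1,0,0],
  [-0.3,0,0],
  [-0.6,0,0],
  [-0.6,0,-0.3],
  [0,0,-1],
  [0,0,-1],
  [0,0,-1],
  [0,0,0],
], turn=[0,0,0,0,0,0,0,0], jaw=[0.3,0.3,0.3,0.3,0.3,0.3,0.3,0.3])

```text
time_s: 20.45
position: [0.6113, -0.1019, 0.2784]
tool_rot: [3.132, 0.003, 1.681]
ft_force: [0.9, 0.0, 0.8]
width: 0.645
finger_force: 0.0
```

>>> drive_tool([
  [-1,0,0],
  [-1,0,0],
  [-1,0,0],
  [-1,0,0],
  [-1,0,0],
  [-1,0,0],
  [0,0,0],
  [0,0,0],
], turn=[0,0,0,0,0,0,0,0], jaw=[0.3,0.3,0.3,0.3,0.3,0.3,0.3,0.3])

```text
time_s: 21.25
position: [0.6294, -0.2803, 0.2724]
tool_rot: [-3.141, -0.001, 1.681]
ft_force: [1.0, -0.5, -0.4]
width: 0.651
finger_force: 0.0
```

```bash
python3 -c "
from fit import *; report(); save('scene','sc4',(150,150,450,375),2.6)"
```

```text
scene 1489 x -0.09695099 -0.004442464 ((-0.05046284571290016, -0.00029171258211135864), (0.09239295870065689, 0.10388994216918945), 0.4114496111869812)
[[-0.1, -0.0521, 0.0467], [-0.08, -0.0524, 0.0515], [-0.06, -0.0511, 0.0488], [-0.04, -0.0517, 0.0492], [-0.02, -0.0512, 0.0481]]
top 1166 x -0.09630721 -0.0030177315 ((-0.04963298514485359, -0.0005195885896682739), (0.09329208731651306, 0.09991780668497086), 0.1447107195854187)
[[-0.1, -0.0506, 0.0487], [-0.08, -0.0502, 0.0494], [-0.06, -0.0501, 0.0486], [-0.04, -0.0491, 0.041], [-0.02, -0.0497, 0.049]]
[-3.14082168e+00 -1.08987052e-03  1.68269459e+00] [ 0.62964235 -0.27870525  0.27267186] [[-0.33394347 -0.00183469]] [-0.56258324 -0.19710436 -0.53104114]
```

View pics/sc4.png

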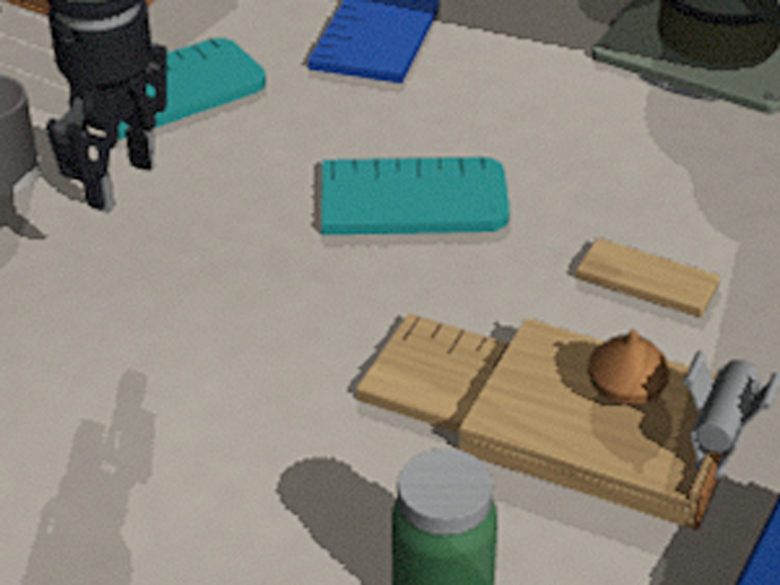

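The slip lies straight in the slot with its heel 96 mm out, so the tip is 74 to 75 mm in. The arm reading and both cameras agree on that. The arm is clear and the bystanders look untouched.

```bash
python3 -c "
from h import *; print(finish_job())"
```

```text
the job is handed in; nothing more can be done
None
```

The job is handed in: the slip lies flat and straight in the slot, its tip about 74.5 mm past the mouth, where the push force rose to 10 N (below the 12 N at which the stick slides); the verdict was not shown.

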